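Ring-test three fired pots with a fingertip

TASK

Ring-test the fired pots standing upside down on their sprung stands: with the fingertips, tap down from above on the foot of the blue bowl, then the white mug, then the brick-red tumbler, lifting clear after each. Each tap is light: the sprung seat under the pot should give a few millimetres but never be driven down to its stop. Grip or lift nothing, do not touch the green jar, and leave every pot and tool where it stands.

Things in the scene. Friction and masses are not known exactly. Their poses are not given: they have to be found in the camera images.
- blue_bowl: deep blue glazed bowl, upside down: 86 mm across at the rim (below), tapering to a flat foot 48 mm across on top, 66 mm tall, about 340 g. Loose. Origin: centre of the rim plane it stands on, z up; at rest 52 mm above the table
- blue_foot (a point): centre of the flat foot, the pot's top, 66 mm above its origin: a pale buff disc, the spot to tap
- stand_blue: fixed dark steel stand, 96 mm across, that carries the blue bowl; origin at the centre of its base on the table; its seat, a black disc 94 mm across, has its top 52 mm above the table
- seat_blue (a joint): how far that stand's sprung seat is pressed down (m): 0 raised (rest), hard stop at 0.015. With the pot on it starts to give at 0.3 to 2 N on the foot, then takes 0.3 N more per mm, and springs back up when let go
- white_mug: white glazed mug, upside down: a 68 mm wide straight cylinder with a side handle (local +y, reaching 63 mm from the axis), flat foot 60 mm across on top, 88 mm tall, about 300 g. Loose. Origin: centre of the rim plane it stands on, z up; at rest 52 mm above the table
- white_foot (a point): centre of the flat foot, the pot's top, 88 mm above its origin: a pale buff disc, the spot to tap
- stand_white: fixed dark steel stand, 96 mm across, that carries the white mug; origin at the centre of its base on the table; its seat, a black disc 94 mm across, has its top 52 mm above the table
- seat_white (a joint): how far that stand's sprung seat is pressed down (m): 0 raised (rest), hard stop at 0.015. With the pot on it starts to give at 0.3 to 2 N on the foot, then takes 0.3 N more per mm, and springs back up when let go
- red_tumbler: brick-red terracotta tumbler, upside down: 76 mm across at the rim (below), tapering to a flat foot 46 mm across on top, 78 mm tall, about 300 g. Loose. Origin: centre of the rim plane it stands on, z up; at rest 52 mm above the table
- red_foot (a point): centre of the flat foot, the pot's top, 78 mm above its origin: a pale buff disc, the spot to tap
- stand_red: fixed dark steel stand, 96 mm across, that carries the red tumbler; origin at the centre of its base on the table; its seat, a black disc 94 mm across, has its top 52 mm above the table
- seat_red (a joint): how far that stand's sprung seat is pressed down (m): 0 raised (rest), hard stop at 0.015. With the pot on it starts to give at 0.3 to 2 N on the foot, then takes 0.3 N more per mm, and springs back up when let go
- green_jar: grey-green jar, upside down: 74 mm across at its belly, flat foot 56 mm across on top, 72 mm tall, about 320 g; not part of the test, leave it alone. Loose. Origin: centre of the rim plane it stands on, z up; at rest 52 mm above the table
- green_foot (a point): centre of the flat foot, the pot's top, 72 mm above its origin: not to be tapped
- stand_green: fixed dark steel stand, 96 mm across, that carries the green jar; origin at the centre of its base on the table; its seat, a black disc 94 mm across, has its top 52 mm above the table
- seat_green (a joint): how far that stand's sprung seat is pressed down (m): 0 raised (rest), hard stop at 0.015. With the pot on it starts to give at 0.3 to 2 N on the foot, then takes 0.3 N more per mm, and springs back up when let go
- glaze_jar: closed jar, 52 mm wide, 75 mm tall, yellow cap; loose bystander; origin under its centre
- oxide_pot: closed jar, 48 mm wide, 65 mm tall, red cap; loose bystander; origin under its centre
- turning_tool: wooden-handled spatula, 170 mm long, lying flat; loose bystander; origin under its middle, blade along local +x
- brush: wooden-handled brush, 160 mm long, lying flat; loose bystander; origin under its middle, bristles along local +x
- wood_rib: flat wooden rib 90 x 45 x 8 mm; loose bystander; origin under its centre
Not all that is in view belongs to the job. There is more than one size of the red_tumbler; the job needs the largest.

How it is judged:
By the outcome, as a careful person would: the job done as asked, in the order asked, and still so for the second after the job is handed in, with the robot touching nothing.
It also fails if it takes over 48 s, if anything falls off the work surface, if the arm or the gripper's body presses on something with over 40 N, if the wrist force passes 120 N, or if a joint passes its speed limit or range.

ROBOT

A 6-joint arm with a two-finger parallel gripper is mounted at the origin on the work surface. World frame = base frame: x ahead of the robot, y to its left, z up, the work surface at z = 0. Lengths are in m, angles in rad, forces in N, time in s.
With the tool pointing down it reaches from about 0.3 to 0.775 m from the base axis. Payload 14.6 kg.
Tool frame: the origin (TCP) lies at the centre of the arm's flange, where the gripper is bolted on; the fingertips stand 199 mm ahead of it and the grasp point (between the pads) lies 180 mm ahead of it; z points along the fingers, y is the line along which they close (so a half turn about z gives the same grasp; the last joint's range is limited). The gripper opens to 94 mm and grips with 3 to 60 N. Pads are 16 mm wide; open, the fingers measure 119 mm over their backs; the gripper's body (75 mm by 177 mm) begins 78 mm behind the grasp point.
Start: joints at [-1.191, 0.3, 1.521, -0, 1.321, -0.067], TCP at [0.238, -0.496, 0.405] pointing down, gripper open.
Joint ranges: [-3.03, 3.03], [-0.79, 2.21], [0.23, 2.52], [-1.04, 4.18], [0, 3.07], [-2.55, 2.55]. Speed limits (rad/s): [2.22, 2.22, 2.57, 3.14, 3.14, 3.14].

INTERFACE

Orientations are given as [roll, pitch, yaw] about the fixed x, y, z axes, in that order (R = Rz(yaw) Ry(pitch) Rx(roll)).
In Python, from station import ctrl gives the robot as it stands. The module is installed in compiled form; this text tells all that it offers.
- The arm moves only by the tool servo_tool, never from a script. Its argument "motion" is a list of rows, each a list of 5 numbers: the closure, from 0 (fully open) to 1 (shut), then the shift along the world's x, y, z in cm, then the turn about the world's z in degrees. A call has 1 to 20 rows; each row is the pose to reach, as a shift and turn from the pose commanded when the call began; what a row does not reach only later rows make up. A row lasts 1/8 s, in which the tool goes at most 62.5 mm and 10.7 degrees, less where a joint would pass 70% of its speed; a pose out of reach is approached as far as the arm can. A call with a gripper value outside its range is refused whole. The fingers move at their own pace and stop on an object; "squeeze" is the grip in N (left out, the last holds). Time passes only in rows, so rows that repeat a pose let the fingers close. It gives the time, the measured TCP pose, the force, the opening and the grip force at its end, in the units of the state.
- ctrl.get_obs(): the state, without advancing time (a new reading comes with each control period).
- ctrl.camera(name): name is "scene" or "top"; returns a dict with "image" (400x640x3 uint8, red, green, blue), "fx", "fy", "cx", "cy" (pixels), "camera_from_world" (4x4, takes a point from world to camera coordinates). Camera axes: x right, y up, looking along -z (the intrinsics and any distortion apply to the point x, -y, -z); pixel columns grow to the right and rows downward; lengths in m; the calibration is good to about 2 mm. A picture is of the moment at which its call begins. There is no depth.
- ctrl.hand_in(): hands the job in; it is judged then, once.
The state is a dict: "time_s": time; "qpos": joint angles; "joint_vel": joint speeds; "tau": joint torques, N m; "ee_pos": TCP position; "eef_rot": TCP orientation; "force": force on the tool from outside, world axes, zero at the start; "moment": the same for the moment, N m; "grip_width": finger opening in m; "grip_force": force on a finger pad.
Only numpy, scipy, OpenCV 4.12 (cv2) and the standard library are available. Lean on these libraries where they do the work, as an engineer would, in place of code of your own. Each camera call takes 0.05 s, during which the arm holds its last target. There are 200 camera calls.

## Working session

There is one attempt and no reset: what is moved stays moved. The work goes in short steps, Python scripts to look and compute and a tool call to move; the robot and the scene stay as the last step left them, time stands still between calls to the robot, and variables do not carry over. Pictures are saved under pics/ and viewed, at most 10 in all, crops included, and the job is handed in when it is done.

Besides the shell and the picture viewer there is one more tool, called in YAML: its name, and indented under it one key for each argument. servo_tool: Moves the arm, as the interface text tells. Its arguments: {"type":"object","properties":{"motion":{"type":"array","items":{"type":"array","items":{"type":"number"}}},"squeeze":{"type":"number"}},"required":["motion"]}

```bash
mkdir -p pics
python3 - <<'E'
from station import ctrl
import cv2,pickle
d={}
for n in("scene","top"):
    c=ctrl.camera(n);d[n]=c
    cv2.imwrite(f"pics/{n}0.png",c["image"][:,:,::-1])
    print(n,{k:c[k] for k in c if k!="image"})
pickle.dump(d,open("cam0.pkl","wb"))
print(ctrl.get_obs())
E
```

```text
scene {'fx': 469.31461256395045, 'fy': 469.31461256395045, 'cx': 324.41652644710825, 'cy': 199.76545930015794, 'camera_from_world': array([[-0.55706018,  0.83045244, -0.00571814,  0.29392315],
       [-0.68987743, -0.45890856,  0.55988576,  0.25967575],
       [ 0.46233439,  0.31583488,  0.82855008, -1.3123294 ],
       [ 0.        ,  0.        ,  0.        ,  1.        ]])}
top {'fx': 495.58232368872075, 'fy': 495.58232368872075, 'cx': 317.5794834891087, 'cy': 198.82172543086588, 'camera_from_world': array([[ 2.85766523e-02, -9.99589658e-01,  1.97261807e-03,
        -3.35610106e-02],
       [ 9.94701183e-01,  2.86317569e-02,  9.87409734e-02,
        -5.07804265e-01],
       [-9.87569353e-02, -8.59520940e-04,  9.95111214e-01,
        -1.17729670e+00],
       [ 0.00000000e+00,  0.00000000e+00,  0.00000000e+00,
         1.00000000e+00]])}
{'time_s': 0.1, 'qpos': array([-1.19064165e+00,  3.00422140e-01,  1.52150609e+00, -3.14058035e-06,
        1.32070905e+00, -6.66298058e-02]), 'joint_vel': array([-0.00280047, -0.00048517, -0.00172603,  0.00168956,  0.0012798 ,
        0.00076687]), 'tau': array([ 1.43146904e-04, -5.32646692e+01, -3.53282082e+01,  7.09360954e-02,
        2.35112978e-02, -4.26001020e-05]), 'ee_pos': array([ 0.23761016, -0.49599715,  0.4041448 ]), 'eef_rot': array([-3.14055014e+00, -6.65167114e-05,  4.46785222e-01]), 'force': array([-0.57723614, -0.4836778 ,  0.3706958 ]), 'moment': array([ 0.01810418, -0.05024409,  0.01644306]), 'grip_force': 0.0, 'grip_width': 0.09401464236418333}
```

View pics/scene0.png

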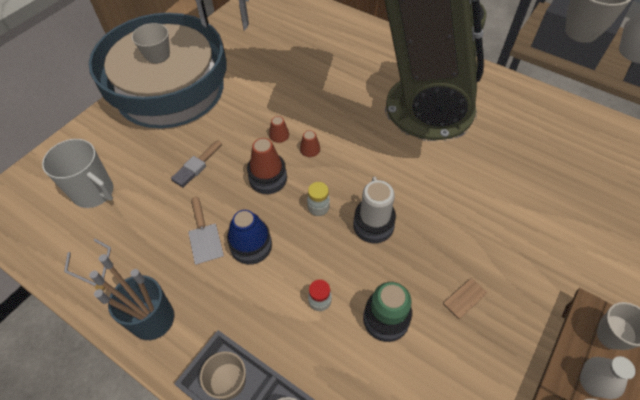

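View pics/top0.png

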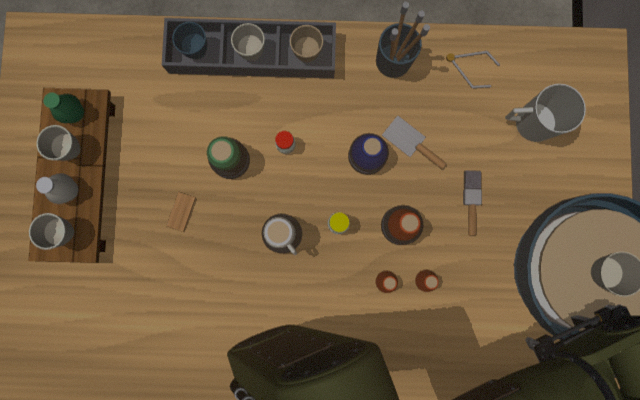

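The scene shows upside-down pots on stands. Top-view candidates:
- **Red tumbler:** (403,225), large and on a stand, against the two small ones at (387,282) and (427,281) on the table. I choose (403,225).
- **Blue bowl:** (369,153). The blue tray cup at (190,40) is not it.
- **White mug:** (282,234), on a stand with a handle. The grey mug at (555,110) and the shelf cups are not it.
- **Green jar:** (228,155), to be avoided.

```bash
cat > h.py <<'E'
import numpy as np,cv2
def ray(c,u,v,z):
    M=c["camera_from_world"];R=M[:3,:3];o=-R.T@M[:3,3]
    d=R.T@np.array([(u-c["cx"])/c["fx"],-(v-c["cy"])/c["fy"],-1]);return o+d*(z-o[2])/d[2]
def proj(c,p):
    q=c["camera_from_world"]@np.append(p,1);return c["cx"]-c["fx"]*q[0]/q[2],c["cy"]+c["fy"]*q[1]/q[2]
E
python3 - <<'E'
import pickle;from h import *
d=pickle.load(open("cam0.pkl","rb"))
seed={"top":dict(blue=(373,147),white=(280,233),red=(404,226),green=(224,149)),"scene":dict(blue=(244,219),white=(379,194),red=(264,147),green=(391,296))}
Z=dict(blue=.118,white=.14,red=.13,green=.124)
D=dict(blue=48,white=60,red=46,green=56)
tiles=[]
for n,c in d.items():
    lab=cv2.cvtColor(c["image"],cv2.COLOR_RGB2LAB).astype(int)
    row=[]
    for k,(u,v) in seed[n].items():
        ref=np.median(lab[v-2:v+3,u-2:u+3].reshape(-1,3),0)
        df=lab-ref
        m=((abs(df[...,0])<45)&(np.hypot(df[...,1],df[...,2])<9)).astype(np.uint8)
        w=np.zeros_like(m);cv2.circle(w,(u,v),22,1,-1);m&=w
        m=cv2.morphologyEx(m,cv2.MORPH_OPEN,np.ones((3,3),np.uint8))
        _,L,s,ce=cv2.connectedComponentsWithStats(m);i=L[v,u]
        cn=cv2.convexHull(np.argwhere(L==i)[:,::-1].astype(np.int32))
        W=np.array([ray(c,*p[0],Z[k])[:2] for p in cn],np.float32)
        (x,y),r=cv2.minEnclosingCircle(W)
        print(n,k,ce[i].round(1),s[i][4],"centroid",ray(c,*ce[i],Z[k])[:2].round(4),"circ",round(x,4),round(y,4),"diam",round(2000*r,1),D[k],ref)
        im=c["image"][:,:,::-1].copy();cv2.drawContours(im,[cn],0,(255,0,255),1)
        row.append(cv2.resize(im[v-32:v+32,u-32:u+32],(190,190),interpolation=cv2.INTER_CUBIC))
    tiles.append(np.hstack(row))
cv2.imwrite("pics/crop.png",np.vstack(tiles))
E
```

```text
scene blue [243.1 218.5] 200 centroid [ 0.6211 -0.1392] circ 0.621 -0.1393 diam 36.2 48 [155. 131. 142.]
scene white [380.7 188.2] 941 centroid [0.4113 0.0652] circ 0.4179 0.0688 diam 98.7 60 [155. 132. 142.]
scene red [261.9 144.6] 152 centroid [ 0.4486 -0.2233] circ 0.4481 -0.2235 diam 36.8 46 [156. 132. 142.]
scene green [392.6 296. ] 429 centroid [0.6008 0.2017] circ 0.6006 0.2016 diam 44.3 56 [154. 132. 142.]
top blue [371.9 145.9] 200 centroid [ 0.6232 -0.1386] circ 0.6232 -0.1386 diam 37.1 48 [135. 131. 145.]
top white [277.9 231.7] 373 centroid [0.4228 0.0653] circ 0.4226 0.0654 diam 47.9 60 [142. 132. 145.]
top red [409.4 222.5] 210 centroid [ 0.4516 -0.223 ] circ 0.4518 -0.2225 diam 36.1 46 [136. 132. 146.]
top green [220.9 150.2] 298 centroid [0.6023 0.2012] circ 0.6023 0.201 diam 44.5 56 [139. 132. 145.]
```

View pics/crop.png

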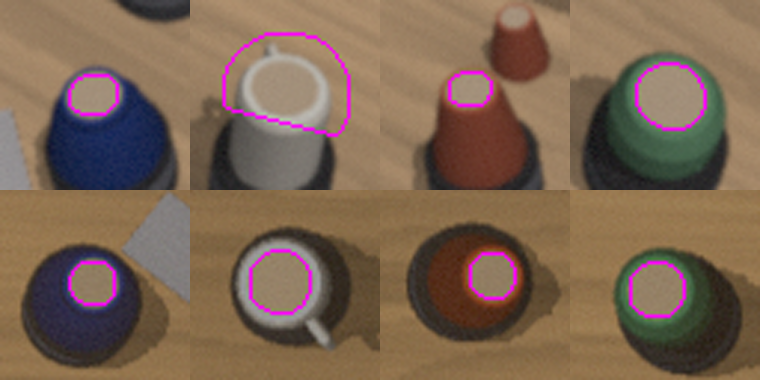

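The crops confirm the choice: each foot disc is outlined cleanly in the top view, and the two views agree to about 2 mm (blue .622,-.139; white .422,.065; red .450,-.223). The white outline in the scene view leaked, so I use the top view for it. Next I shut the fingers and travel high to above blue.

servo_tool:
  motion:
    - [1,1,1,0,0]
    - [1,3,3,0,0]
    - [1,6,6,0,0]
    - [1,10,9,0,0]
    - [1,14,13,0,0]
    - [1,18,17,0,0]
    - [1,22,21,0,0]
    - [1,26,25,0,0]
    - [1,30,28,0,0]
    - [1,33,31,0,0]
    - [1,36,33.5,0,0]
    - [1,37.5,35,0,0]
    - [1,38.4,35.7,0,0]
    - [1,38.4,35.7,0,0]
    - [1,38.4,35.7,0,0]
    - [1,38.4,35.7,0,0]

```text
time_s: 2.1
ee_pos: [0.6212, -0.1397, 0.4048]
eef_rot: [3.141, -0.0, 0.446]
force: [0.0, -0.6, 0.3]
grip_width: 0.0005
grip_force: 0.0
```

Run:
```python
from station import ctrl
import cv2;from h import *
o=ctrl.get_obs();print(o["ee_pos"],o["eef_rot"],o["force"],o["grip_width"],o["time_s"])
c=ctrl.camera("scene");p=o["ee_pos"]-[0,0,.199];u,v=map(int,proj(c,p));print(u,v)
im=c["image"][:,:,::-1].copy();im[v,u]=(0,255,0)
cv2.imwrite("pics/above.png",cv2.resize(im[130:290,160:400],(720,480)))
```

```text
[ 0.62119481 -0.13970177  0.40484133] [ 3.14148453e+00 -4.33467122e-05  4.45753840e-01] [ 0.01813002 -0.6133764   0.25304049] 0.0004884534792256476 2.1
235 194
```

View pics/above.png

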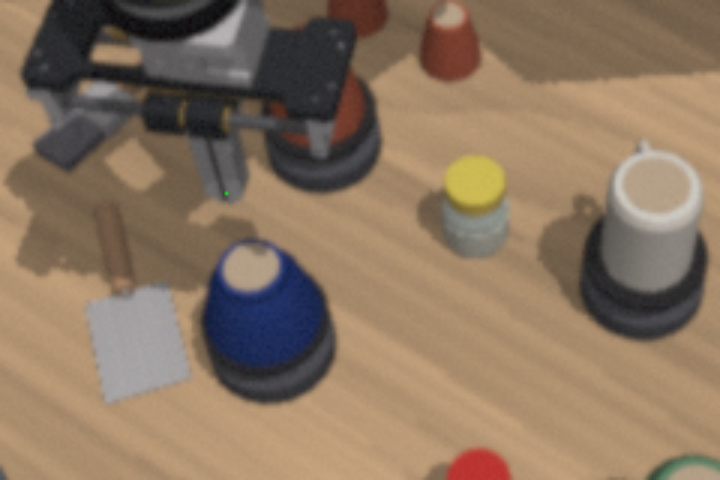

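The fingertips (projected tip at pixel 235,194) hang over the blue foot. Descending to about 4 mm of press.

servo_tool:
  motion:
    - [1,0,0,-2,0]
    - [1,0,0,-5,0]
    - [1,0,0,-7,0]
    - [1,0,0,-8,0]
    - [1,0,0,-8.4,0]
    - [1,0,0,-8.6,0]
    - [1,0,0,-8.8,0]
    - [1,0,0,-8.9,0]
    - [1,0,0,-9.0,0]
    - [1,0,0,-9.1,0]
    - [1,0,0,-9.2,0]
    - [1,0,0,-9.2,0]

```text
time_s: 3.65
ee_pos: [0.6217, -0.139, 0.3127]
eef_rot: [3.141, -0.0, 0.447]
force: [1.1, -1.1, 2.1]
grip_width: 0.0005
grip_force: 0.9
```

The tip is 4.3 mm below the resting foot height, with about 1.8 N up. That is consistent with the seat giving. Lift and go to the white mug.

servo_tool:
  motion:
    - [1,0,0,-0.1,0]
    - [1,0,0,0.2,0]
    - [1,0,0,0.6,0]
    - [1,0,0,1.5,0]
    - [1,0,0,4,0]
    - [1,0,0,7,0]
    - [1,0,0,9.2,0]
    - [1,-1,1,9.2,0]
    - [1,-3,3,9.2,0]
    - [1,-6,6,9.2,0]
    - [1,-9,9,9.2,0]
    - [1,-12,12.2,9.2,0]
    - [1,-15,15.3,9.2,0]
    - [1,-17.5,18,9.2,0]
    - [1,-19,19.5,9.2,0]
    - [1,-20,20.4,9.2,0]
    - [1,-20,20.4,9.2,0]
    - [1,-20,20.4,9.2,0]

```text
time_s: 5.9
ee_pos: [0.4221, 0.0646, 0.4046]
eef_rot: [3.142, 0.0, 0.446]
force: [0.4, 0.2, 0.8]
grip_width: 0.0004
grip_force: 0.0
```

Run:
```python
from station import ctrl
import cv2;from h import *
o=ctrl.get_obs();print(o["ee_pos"],o["force"])
c=ctrl.camera("scene");p=o["ee_pos"]-[0,0,.199];u,v=map(int,proj(c,p));print(u,v)
im=c["image"][:,:,::-1].copy();im[v,u]=(0,255,0)
cv2.imwrite("pics/above2.png",cv2.resize(im[110:290,180:450],(720,480)))
```

```text
[0.42213227 0.06457466 0.40463122] [0.37715738 0.1617792  0.83229585]
380 172
```

View pics/above2.png

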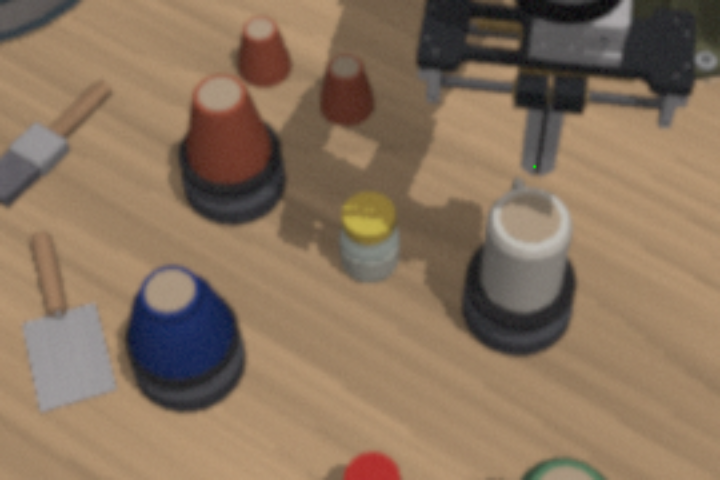

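The blue bowl is still standing on its stand, and the tip (380,172) is above the white foot. Tapping white.

servo_tool:
  motion:
    - [1,0,0,-2,0]
    - [1,0,0,-4,0]
    - [1,0,0,-5.5,0]
    - [1,0,0,-6.1,0]
    - [1,0,0,-6.4,0]
    - [1,0,0,-6.6,0]
    - [1,0,0,-6.7,0]
    - [1,0,0,-6.8,0]
    - [1,0,0,-6.9,0]
    - [1,0,0,-7.0,0]
    - [1,0,0,-7.1,0]
    - [1,0,0,-7.1,0]

```text
time_s: 7.45
ee_pos: [0.4217, 0.065, 0.3337]
eef_rot: [3.142, -0.0, 0.447]
force: [0.7, -0.0, 2.5]
grip_width: 0.0003
grip_force: 1.3
```

Run:
```python
from station import ctrl
import cv2,pickle,numpy as np
o=ctrl.get_obs();print(o["ee_pos"],o["force"],o["moment"])
a=pickle.load(open("cam0.pkl","rb"))["scene"]["image"];b=ctrl.camera("scene")["image"]
def g(i,x,y,w,h):return np.float32(cv2.cvtColor(i,cv2.COLOR_RGB2GRAY)[y:y+h,x:x+w])
for n,r in dict(white_body=(354,212,44,14),stand=(352,226,48,14),blue=(222,212,52,52)).items():
    print(n,cv2.phaseCorrelate(g(a,*r),g(b,*r)))
cv2.imwrite("pics/press.png",np.hstack([cv2.resize(i[150:250,330:430,::-1],(390,390),interpolation=cv2.INTER_CUBIC) for i in (a,b)]))
```

```text
[0.42168763 0.06500935 0.333657  ] [ 0.69969797 -0.02864095  2.54261101] [-0.05255974 -0.20740448 -0.01244329]
white_body ((0.23588626947356417, 1.0348374780123972), 0.931338837588275)
stand ((-0.13526392088213512, 0.6290095921920003), 1.012686726782057)
blue ((0.04058795827758743, 0.01706996005259498), 0.9439736177891861)
```

View pics/press.png

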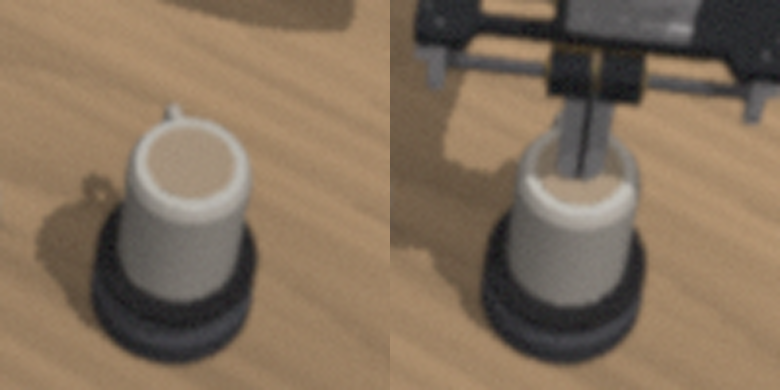

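The mug is pressed down about 1 px (4–5 mm) on a fixed stand, upright, at about 2 N. Blue is exactly where it started. Lift and go to red.

servo_tool:
  motion:
    - [1,0,0,0.2,0]
    - [1,0,0,0.5,0]
    - [1,0,0,1.5,0]
    - [1,0,0,4,0]
    - [1,0,0,6.5,0]
    - [1,0,0,7.1,0]
    - [1,0.1,-1,7.1,0]
    - [1,0.3,-3,7.1,0]
    - [1,0.6,-6,7.1,0]
    - [1,1,-10,7.1,0]
    - [1,1.4,-14,7.1,0]
    - [1,1.8,-18,7.1,0]
    - [1,2.2,-22,7.1,0]
    - [1,2.5,-25.5,7.1,0]
    - [1,2.7,-27.8,7.1,0]
    - [1,2.8,-28.8,7.1,0]
    - [1,2.8,-28.8,7.1,0]
    - [1,2.8,-28.8,7.1,0]

```text
time_s: 9.75
ee_pos: [0.4496, -0.2224, 0.4045]
eef_rot: [-3.141, 0.0, 0.447]
force: [-0.2, -0.3, 1.1]
grip_width: 0.0005
grip_force: 0.0
```

servo_tool:
  motion:
    - [1,0,0,-2,0]
    - [1,0,0,-4.5,0]
    - [1,0,0,-6.5,0]
    - [1,0,0,-7.1,0]
    - [1,0,0,-7.1,0]

```text
time_s: 10.38
ee_pos: [0.4497, -0.2227, 0.334]
eef_rot: [3.142, -0.0, 0.447]
force: [-0.0, 0.2, 0.9]
grip_width: 0.0005
grip_force: 0.0
```

Run:
```python
from station import ctrl
import cv2;from h import *
o=ctrl.get_obs();print(o["ee_pos"],o["force"])
c=ctrl.camera("scene");p=o["ee_pos"]-[0,0,.199];u,v=map(int,proj(c,p));print(u,v)
im=c["image"][:,:,::-1].copy();im[v,u]=(0,255,0)
cv2.imwrite("pics/above3.png",cv2.resize(im[80:260,170:440],(720,480)))
```

```text
[ 0.44974755 -0.2226718   0.3339537 ] [-0.00642001  0.20018889  0.94581284]
261 143
```

View pics/above3.png

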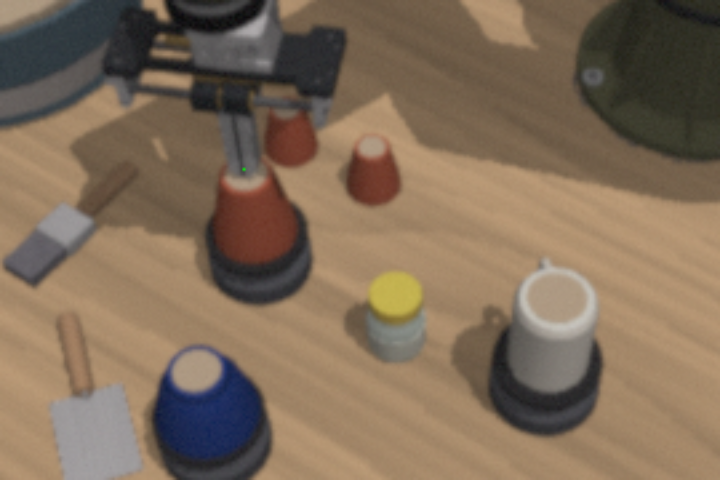

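The tip (261,143) is centred just above the red foot, and white and blue stand at rest. Tapping red, then lifting.

servo_tool:
  motion:
    - [1,0,0,-0.2,0]
    - [1,0,0,-0.4,0]
    - [1,0,0,-0.5,0]
    - [1,0,0,-0.6,0]
    - [1,0,0,-0.7,0]
    - [1,0,0,-0.8,0]
    - [1,0,0,-0.9,0]
    - [1,0,0,-1.0,0]
    - [1,0,0,-1.0,0]

```text
time_s: 11.55
ee_pos: [0.4497, -0.223, 0.3237]
eef_rot: [3.141, -0.0, 0.447]
force: [-0.2, 0.9, 1.7]
grip_width: 0.0004
grip_force: 1.3
```

Run:
```python
from station import ctrl
import cv2,pickle,numpy as np
o=ctrl.get_obs();print(o["ee_pos"],o["force"])
a=pickle.load(open("cam0.pkl","rb"))["scene"]["image"];b=ctrl.camera("scene")["image"]
def g(i,x,y,w,h):return np.float32(cv2.cvtColor(i,cv2.COLOR_RGB2GRAY)[y:y+h,x:x+w])
for n,r in dict(red_body=(244,158,44,24),white=(350,180,50,62),blue=(222,212,52,52)).items():
    print(n,cv2.phaseCorrelate(g(a,*r),g(b,*r)))
```

```text
[ 0.44965897 -0.22302799  0.32365434] [-0.17812004  0.93735361  1.65250664]
red_body ((0.8423134241525183, 0.7648617575170373), 0.8098791184248748)
white ((0.01096609554760164, 0.14600155149513583), 0.9831700763106346)
blue ((0.0326539318003114, -0.014000785514536318), 0.9682030985221287)
```

The tip is 5.3 mm below rest and the tumbler body has moved down in the image, so the seat is giving. Lift clear.

servo_tool:
  motion:
    - [1,0,0,0.2,0]
    - [1,0,0,0.5,0]
    - [1,0,0,1,0]
    - [1,0,0,3,0]
    - [1,0,0,6,0]
    - [1,0,0,9,0]
    - [1,0,0,11,0]
    - [1,0,0,11,0]
    - [1,0,0,11,0]

```text
time_s: 12.72
ee_pos: [0.4495, -0.223, 0.4327]
eef_rot: [-3.14, 0.001, 0.447]
force: [-0.9, -0.7, -1.5]
grip_width: 0.0002
grip_force: 0.0
```

Run:
```python
from station import ctrl
import cv2,pickle,numpy as np
a=pickle.load(open("cam0.pkl","rb"))["scene"]["image"];b=ctrl.camera("scene")["image"]
def g(i,x,y,w,h):return np.float32(cv2.cvtColor(i,cv2.COLOR_RGB2GRAY)[y:y+h,x:x+w])
for n,r in dict(red=(244,135,44,56),white=(350,180,50,62),blue=(222,212,52,52),green=(362,280,52,58)).items():
    print(n,cv2.phaseCorrelate(g(a,*r),g(b,*r)))
cv2.imwrite("pics/end.png",b[:,:,::-1])
```

```text
red ((0.3435911975745185, -0.05122559972132379), 0.9725239444662024)
white ((0.062356525049018785, -0.004672697674905635), 0.977627637386322)
blue ((0.0173497379383889, -0.0306173429338763), 0.9478947333020601)
green ((-0.07776730902461892, 0.06708033715653627), 0.9215813149640589)
```

View pics/end.png

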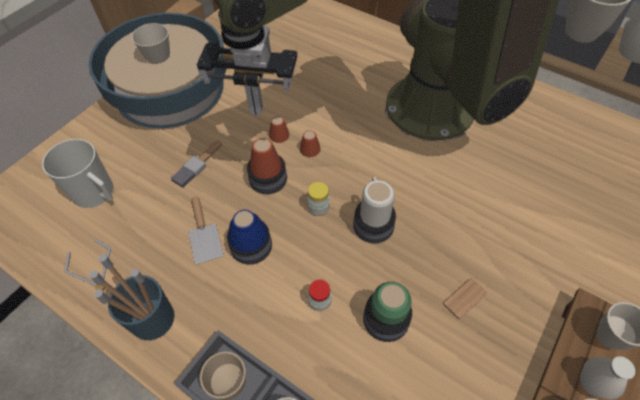

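All the pots stand where they started (red's 0.3 px reading is likely the arm's shadow), and the fingertips are well clear. Handing in.

```bash
python3 -c "
from station import ctrl
print(ctrl.hand_in())"
```

```text
the job is handed in; nothing more can be done
None
```

I tapped the blue bowl, then the white mug, then the largest red tumbler, pressing each about 4–5 mm against the 15 mm stop and lifting clear each time; the final picture shows every pot standing in place, and the job is handed in at about 13 s.

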